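# Clamp the tube box in a bench shaker's drawer and push the drawer home

## Robot

A 6-joint arm with a two-finger parallel gripper is mounted at the origin on a cart in front of the work surface, level with it; the furniture and walls round the work are solid. World frame = base frame: x ahead of the robot, y to its left, z up, the work surface at z = 0. Lengths are in m, angles in rad, forces in N, time in s.
With the tool pointing down it reaches from about 0.3 to 0.95 m from the base axis. Payload 3.1 kg.
Tool frame: the origin (TCP) lies at the very end of the fingers, on their centre line; the grasp point (between the pads) lies 19 mm behind it; z points along the fingers, y is the direction in which the jaws open and shut (so a half turn about z gives the same grasp; the last joint's range is limited). The gripper opens to 85 mm and grips with 20 to 120 N. Pads are 22 mm wide; open, the fingers measure 114 mm over their backs; the gripper's body (76 mm by 85 mm) begins 54 mm behind the grasp point. The pads swing forward as they close: fully open they stand 13 mm farther back than shut.
Start: joints at [1.034, 0.308, 1.634, -0, 1.2, -0.07], TCP at [0.281, 0.558, 0.231] pointing down, gripper open.
Joint ranges: [-3.06, 3.06], [-0.79, 1.96], [0.05, 2.63], [-1.19, 4.34], [0.05, 2.64], [-2.94, 2.94]. Speed limits (rad/s): [2.79, 2.79, 3.14, 3.14, 3.14, 3.14].

## Interface

Orientations are given as a rotation vector (axis times angle).
In Python, from plant import ctrl gives the robot as it stands.
- The arm moves only by the tool drive_tool, never from a script. Its argument "targets" is a list of rows, each a list of 5 numbers: the finger opening in cm, from 0 to 8.54, then the shift along the tool's x, y, z in cm, then the turn about the tool's z in rad. In form: [[hand, tx, ty, tz, turn], ...]. A call has 1 to 20 rows; each row is the pose to reach, as a shift and turn from the pose commanded when the call began, along the tool's axes at that moment; what a row does not reach only later rows make up. A row lasts 1/8 s, in which the tool goes at most 62.5 mm and 10.7 degrees, less where a joint would pass 70% of its speed; a pose out of reach is approached as far as the arm can. A call with a gripper value outside its range is refused whole. The fingers move at their own pace and stop on an object; "squeeze" is the grip in N (left out, the last holds). Time passes only in rows, so rows that repeat a pose let the fingers close. It gives the time, the measured TCP pose, the force and the opening at its end, in the units of the state.
- ctrl.read_state(): the state, without advancing time (a new reading comes with each control period).
- ctrl.grab_frame(name): name is "scene" or "side" or "wrist"; returns the picture (420x560x3 uint8, red, green, blue); there is no depth.
- ctrl.get_calibration(name): a dict with "fov_y" (degrees; the focal length in pixels is half the picture's height over the tangent of half this angle, whatever the lens; pixels are square), "cx", "cy" (the principal point, pixels), "k1" (the pictures are not rectified: a ray, as slopes to the right and down, at radius r is drawn at 1 + k1 r^2 times it, then the intrinsics apply), "world_to_cam" (4x4, takes a point from world to camera coordinates); the wrist camera has in their place "tool_from_camera" (4x4, takes a point from camera to tool coordinates, whose origin is the TCP and whose axes are the flange's). Camera axes: x right, y down, z forward; pixel columns grow to the right and rows downward; lengths in m; the calibration is good to about 2 mm. A picture is of the moment at which its call begins: read the wrist's pose just before it. get_calibration takes no time and is no camera call.
- ctrl.hand_in(): hands the job in, once; it reports no verdict.
Trained networks look in the newest picture that a camera, given by its name, has taken for a name from the list of things; names that differ only in an ending like _2 or _b are one class to them, and where a whole thing is asked for, a point or a joint stands for the part that bears it (a point fixed in the world has none). Each returns a list of dicts, best first, with "score" (0 to 1); they miss things now and then, are a little off and sometimes report something else, mostly with a low value. They report only what shows in the picture. A call takes as long as a camera call.
- ctrl.spot_in(name, camera): "box" ([left, top, right, bottom] in pixels, round what is visible of it).
- ctrl.mark_of(name, camera): "at" ([column, row] in pixels: a listed point, or the origin of a listed thing).
The state is a dict: "t": time; "joint_pos": joint angles; "joint_vel": joint speeds; "effort": joint torques, N m; "tcp_pos": TCP position; "tool_rot": TCP orientation; "contact_force": force on the tool from outside, world axes, zero at the start; "ft_torque": the same for the moment, N m; "opening": opening from 0.0 (shut) to 1.0 (fully open).
Only numpy, scipy, OpenCV 4.12 (cv2) and the standard library are available. Lean on these libraries where they do the work, as an engineer would, in place of code of your own. Each camera call takes 0.05 s, during which the arm holds its last target. There are 200 camera calls.

## Task

Get the bench shaker ready to run: slide the adjustable fence in its open drawer along its slots until the lidded tube box is held snug between the fence and the fixed jaw on the left, then swing the black clamp lever clockwise (seen from above) to its stop to lock the fence. Then push the drawer home, without slamming it, until it clicks past its catch and stays fully shut by itself. Leave the box upright in the drawer and do not disturb the bottles and glassware round the shaker.

Things in the scene. Friction and masses are not known exactly. Their poses are not given: they have to be found in the camera images.
- shaker: Bench shaker: a low white sheet-metal housing fixed on the worktop, 226 deep x 310 wide x 122 mm high, with one open-topped drawer in its front, which faces the robot. Origin: on the worktop, below the middle of the housing's front face (the drawer mouth). Its x points into the housing (the way the drawer shuts), y to the left as seen from the robot, z up. A notebook lies on the rear of its roof (top at 136 mm above the worktop).
- drawer (a joint): How far the drawer is out, m: 0 fully home, 0.155 fully out; it starts 0.125 to 0.150 out. It moves straight along the shaker's x. It runs with about 1 N of friction and 8 N per m/s of drag. Between 17 and 7 mm before home a sprung roller catch resists with a further force of up to about 8 N; in the last 5 mm it pulls the drawer in to 0 and keeps it there. Let go before that, it stays open.
- drawer_front (a point): Middle of the front face of the drawer's grey pull lip, 88 mm above the drawer floor (106 mm above the worktop). The lip is 160 mm wide, 11 mm high, and stands 14 mm out from the drawer's white front panel, which is 306 mm wide and reaches from 6 to 118 mm above the worktop; push either in the shaker's +x. The panel is 12 mm thick and stops against the housing's front face. Axes as the shaker's.
- drawer_floor (a point): Middle of the drawer's inner floor (150 x 264 mm), 18 mm above the worktop; it moves with the drawer, axes as the shaker's. Side and rear walls are 30 mm high. On the left is the fixed jaw, 45 mm high, its rubber face at y = +122 mm in this frame.
- fence (a joint): How far the adjustable fence is slid towards the fixed jaw (to the shaker's +y), m: 0 wide open, 0.053 end of its slots; it starts 0 to 0.018. With the box snug against the jaw it stands at about 0.045. Sliding it takes about 1.5 N, and 1 to 2.5 N more once it pushes the box. Its rubber face then lies at the long line of the 10 mm scale on the drawer floor.
- fence_push (a point): Middle of the fence's outer (right, -y) face, 60 mm above the drawer floor. The fence is an aluminium angle: an upright plate 84 mm long (along x), 5 mm thick (from this point 5 mm in +y to its rubber face) and 75 mm high above the drawer floor, with a 3 mm thick slotted foot, 70 mm wide, that runs 80 mm to the right under the clamp lever. The middle of its length is at x = 0 of the drawer floor. Push it in +y. Axes as the shaker's.
- clamp_lever (a joint): Turn of the clamp lever, rad: 0 released, the arm pointing to the shaker's -y (right); it grows clockwise seen from above to its stop at 1.57, tight, the arm pointing to -x (towards the robot, parallel to the fence). It starts 0 to 0.3. It takes 0.12 N m, rising to about 0.16 N m as it tightens, and stays where it is left (it may ease back by under 0.1 rad); tight, it locks the fence.
- lever_pivot (a point): On the lever's upright turning axis, 30 mm above the drawer floor, at x = +18, y = -62 mm of the drawer floor. The hub is 19 mm across and 34 mm high.
- lever_end (a point): Centre of the 17 mm ball at the end of the black lever arm, 58 mm from the turning axis and 51 mm above the drawer floor. The arm is 11 mm thick and rises from the hub to the ball. It sweeps clear over the drawer's right wall (30 mm high, inner face at y = -130 mm of the drawer floor); with the fence snug the turning axis is 61 mm from the fence's outer face.
- tube_box: Closed lidded tube box, blue below and white above, 86 (x) x 118 (y) x 82 mm, about 0.2 kg, loose on the drawer floor within 16 mm of its middle in x, its long side across the drawer. Origin: centre of its underside. It starts 2 to 13 mm short of the fixed jaw and slightly askew. Against the jaw its origin is at y = +63 mm of the drawer floor.
- cream_bottle: Bystander: square bottle with cream cap, 66x66x125 mm, right of the drawer. Origin at its foot.
- square_bottle: Bystander: clear square bottle, white cap, 62x62x150 mm, right of the housing. Origin at its foot.
- beaker: Bystander: clear beaker, 59 mm across, 82 mm high, left of the drawer. Origin at its foot.
- clear_tube: Bystander: self-standing clear tube with blue cap, 36 mm across, 118 mm high, left of the drawer. Origin at its foot.
- brown_bottle: Bystander: small brown bottle with white cap, 30 mm across, 78 mm high, left of the drawer. Origin at its foot.

How it is judged:
On the way, in this order (a step that is already met when the one before it is completed fails the run):
1. the fence holds the tube box snug against the fixed jaw (value of joint fence between 0.042 and 0.049 m and y of tube_box in the frame of drawer_floor above 0.06 m and angle between tube_box's own z axis and vertical below 0.06 rad), for 0.2 s.
2. the clamp lever is swung tight, the box still snug (all of step 1 and value of joint clamp_lever above 1.3 rad), for 0.2 s.
3. the drawer is home past its catch (value of joint drawer below 0.002 m), for 0.2 s.
At the end, for the whole second after the job is handed in: The drawer is home (within 2 mm) and stays there, the fence is within 3 mm of snug (reading 0.042 to 0.049) with the box upright within 3 mm of the fixed jaw, and the clamp lever is within 15 degrees of its stop (all of step 2 and value of joint drawer below 0.002 m and linear speed of tube_box below 0.01 m/s); the robot touches nothing.
It fails at once if a bottle or glass beside the shaker was moved by over 20 mm or knocked over (distance of any of cream_bottle, square_bottle, beaker, clear_tube, brown_bottle from where it was at the start of the episode above 0.02 m or angle between any of cream_bottle, square_bottle, beaker, clear_tube, brown_bottle's own z axis and vertical above 0.3 rad).
It fails at once if the tube box was tipped (angle between tube_box's own z axis and vertical above 0.25 rad).
It fails at once if the drawer was slammed (over 0.4 m/s) (velocity of joint drawer below -0.4 m/s).
It also fails if it takes over 61 s, if anything falls off the work surface, if the arm or the gripper's body presses on something with over 40 N, if the wrist force passes 120 N, or if a joint passes its speed limit or range.

## Working session

There is one attempt and no reset: what is moved stays moved. The work goes in short steps, Python scripts to look and compute and a tool call to move; the robot and the scene stay as the last step left them, time stands still between calls to the robot, and variables do not carry over. Pictures are saved under pics/ and viewed, about 8 in all and at most 12, crops included, and the job is handed in when it is done.

Besides the shell and the picture viewer there is one more tool, called after "Emit:" by a JSON object that holds its "op" and its "data", one argument or row to a line. drive_tool: Moves the arm, as the interface text tells. Its arguments: {"type":"object","properties":{"targets":{"type":"array"},"squeeze":{"type":"number"}},"required":["targets"]}

```bash
mkdir -p pics; cat > h.py <<'E'
import numpy as np,cv2
from plant import ctrl
from scipy.spatial.transform import Rotation as R
def cal(n):
    c=ctrl.get_calibration(n);f=210/np.tan(np.radians(c['fov_y'])/2)
    if n=='wrist':
        s=ctrl.read_state();T=np.eye(4);T[:3,:3]=R.from_rotvec(s['tool_rot']).as_matrix();T[:3,3]=s['tcp_pos']
        W=T@np.array(c['tool_from_camera'])
    else: W=np.linalg.inv(np.array(c['world_to_cam']))
    return c,f,W
def ray(n,px,C=None):
    c,f,W=C or cal(n)
    d=np.array([(px[0]-c['cx'])/f,(px[1]-c['cy'])/f]);u=d.copy()
    for _ in range(20): u=d/(1+c['k1']*(u@u))
    return W[:3,3],W[:3,:3]@np.array([u[0],u[1],1])
def atz(n,px,z,C=None):
    o,d=ray(n,px,C);return o+d*(z-o[2])/d[2]
def proj(n,P,C=None):
    c,f,W=C or cal(n);p=np.linalg.inv(W)@np.append(P,1);u=p[:2]/p[2];u=u*(1+c['k1']*(u@u))
    return u*f+[c['cx'],c['cy']]
def tri(obs):
    A=np.zeros((3,3));b=np.zeros(3)
    for n,px in obs:
        o,d=ray(n,px);d=d/np.linalg.norm(d);M=np.eye(3)-np.outer(d,d);A+=M;b+=M@o
    return np.linalg.solve(A,b)
def snap(n,f):
    im=ctrl.grab_frame(n);cv2.imwrite('pics/'+f+'.png',cv2.cvtColor(im,cv2.COLOR_RGB2BGR));return im
E
python3 - <<'E'
from h import *
a=snap('scene','s0');b=snap('side','d0');
cv2.imwrite('pics/both.png',cv2.cvtColor(cv2.resize(np.vstack([a,b]),(560,840)),cv2.COLOR_RGB2BGR)[:, :])
hz={'drawer_front':.106,'drawer_floor':.018,'fence_push':.078,'lever_pivot':.048,'lever_end':.069,'tube_box':.018,'shaker':0,'cream_bottle':0,'square_bottle':0,'beaker':0,'clear_tube':0,'brown_bottle':0}
for k,z in hz.items():
    o=[]
    for n in('scene','side'):
        r=ctrl.mark_of(k,n)
        if r: o.append((n,r[0]['at'],round(r[0]['score'],2)))
    print(k,[(n,np.round(p),s,np.round(atz(n,p,z),3)) for n,p,s in o], np.round(tri([x[:2] for x in o]),3) if len(o)==2 else '')
print(ctrl.read_state())
E
```

```text
drawer_front [('scene', array([325., 224.]), 0.84, array([0.444, 0.014, 0.106])), ('side', array([243., 203.]), 0.71, array([0.445, 0.017, 0.106]))] [0.445 0.015 0.108]
drawer_floor [('scene', array([327., 226.]), 0.31, array([ 0.432, -0.028,  0.018])), ('side', array([277., 218.]), 0.85, array([0.542, 0.029, 0.018]))] [ 0.475 -0.018  0.067]
fence_push [('scene', array([285., 221.]), 0.94, array([0.548, 0.002, 0.078])), ('side', array([285., 209.]), 0.64, array([ 0.547, -0.01 ,  0.078]))] [ 0.549 -0.002  0.072]
lever_pivot [('scene', array([279., 217.]), 0.51, array([ 0.568, -0.024,  0.048])), ('side', array([305., 228.]), 0.68, array([ 0.578, -0.068,  0.048]))] [ 0.58  -0.042  0.024]
lever_end [('scene', array([281., 194.]), 0.49, array([ 0.568, -0.088,  0.069])), ('side', array([304., 227.]), 0.44, array([ 0.566, -0.086,  0.069]))] [ 0.567 -0.087  0.07 ]
tube_box [('scene', array([288., 258.]), 0.7, array([0.532, 0.081, 0.018]))] 
shaker [('scene', array([267., 245.]), 0.82, array([0.594, 0.041, 0.   ])), ('side', array([291., 216.]), 0.65, array([ 0.592,  0.046, -0.   ]))] [0.592 
[... 674 characters left out ...]
0.277, 0.   ]))] 
{'t': 1.3, 'joint_pos': array([ 1.03432971e+00,  3.08114491e-01,  1.63376963e+00, -4.38520902e-05,
        1.19972159e+00, -6.96808937e-02]), 'joint_vel': array([ 2.39425360e-03,  1.36507064e-03,  1.63068194e-04,  6.36561967e-05,
       -7.24613544e-04,  5.49762615e-04]), 'effort': array([ 1.34164846e-03, -4.15280521e+01, -2.77085567e+01, -3.17579261e-04,
        8.26968881e-04, -1.69695255e-05]), 'tcp_pos': array([0.28129343, 0.55813566, 0.23127748]), 'tool_rot': array([ 7.26554255e-01,  3.05638720e+00, -3.87251262e-05]), 'contact_force': array([0.15993436, 0.34403017, 0.87885334]), 'ft_torque': array([ 0.01980416, -0.03502579,  0.02149191]), 'opening': 1.0037793427080555}
```

View pics/s0.png

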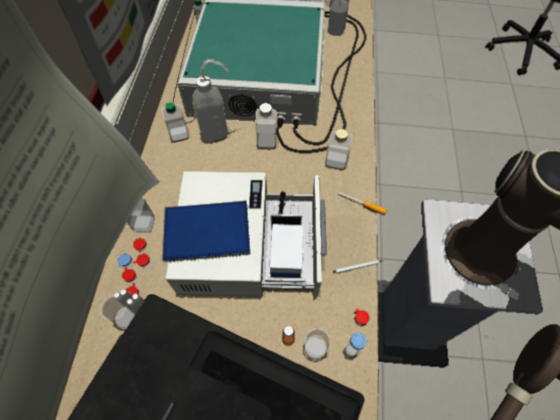

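View pics/d0.png

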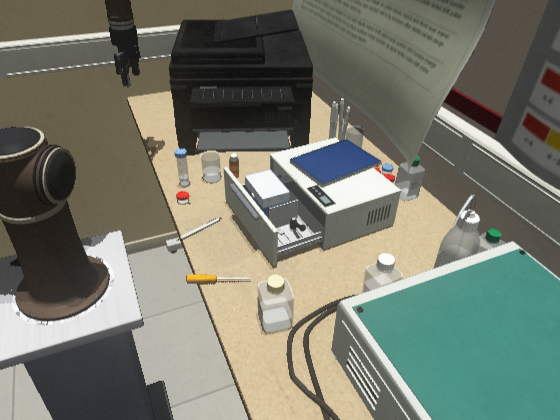

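```bash
python3 - <<'E'
from h import *
s=ctrl.read_state();M=R.from_rotvec(s['tool_rot']).as_matrix();print(M.round(3));print(np.round(ctrl.get_calibration('wrist')['tool_from_camera'],3), cal('wrist')[1])
d=np.array([.47,-.0,.36])-s['tcp_pos'];print('tool shift cm',(M.T@d*100).round(1))
a=np.arctan2(M[1,0],M[0,0]);print('yaw of tool x',a)
# edges of drawer/housing in scene
im=cv2.imread('pics/s0.png');cv2.imwrite('pics/s0c.png',cv2.resize(im[150:320,150:350],None,fx=4,fy=3.5,interpolation=cv2.INTER_CUBIC)[:595])
E
```

```text
[[-0.893  0.45   0.   ]
 [ 0.45   0.893 -0.   ]
 [-0.    -0.    -1.   ]]
[[ 0.002 -0.963 -0.268  0.067]
 [ 1.     0.001  0.002  0.001]
 [-0.002 -0.268  0.963 -0.144]
 [ 0.     0.     0.     1.   ]] 373.56057933021907
tool shift cm [-42.  -41.4 -12.9]
yaw of tool x 2.6748228288664295
```

Emit:
{"op": "drive_tool", "data": {
  "targets": [
    [0,0,0,-12.9,0],
    [0,-42,-41.4,-12.9,-0.47],
    [0,-42,-41.4,-12.9,-0.47],
    [0,-42,-41.4,-12.9,-0.47],
    [0,-42,-41.4,-12.9,-0.47],
    [0,-42,-41.4,-12.9,-0.47],
    [0,-42,-41.4,-12.9,-0.47],
    [0,-42,-41.4,-12.9,-0.47],
    [0,-42,-41.4,-12.9,-0.47],
    [0,-42,-41.4,-12.9,-0.47],
    [0,-42,-41.4,-12.9,-0.47],
    [0,-42,-41.4,-12.9,-0.47],
    [0,-42,-41.4,-12.9,-0.47],
    [0,-42,-41.4,-12.9,-0.47],
    [0,-42,-41.4,-12.9,-0.47]
  ]
}}

```text
t: 3.18
tcp_pos: [0.4698, 0.0005, 0.3602]
tool_rot: [0.008, -3.141, -0.0]
contact_force: [0.7, 0.0, -0.3]
opening: -0.001
```

```bash
python3 - <<'E'
from h import *
s=ctrl.read_state();print(s['t'],s['tcp_pos'],s['tool_rot'],s['joint_pos'].round(2))
im=snap('wrist','w1');C=cal('wrist')
cv2.imwrite('pics/w1b.png',cv2.resize(cv2.imread('pics/w1.png'),(800,600)))
hz={'drawer_front':.106,'drawer_floor':.018,'fence_push':.078,'lever_pivot':.048,'lever_end':.069,'tube_box':.018,'shaker':0}
for k,z in hz.items():
    for r in ctrl.mark_of(k,'wrist')[:1]: print(k,np.round(r['at']),round(r['score'],2),atz('wrist',r['at'],z,C).round(3))
E
```

```text
3.175 [0.46975453 0.00049684 0.360199  ] [ 8.13380226e-03 -3.14144135e+00 -2.60538548e-04] [-0.09 -0.1   1.82  0.    1.42 -1.67]
drawer_front [304. 145.] 0.77 [0.442 0.024 0.106]
drawer_floor [306. 215.] 0.6 [0.545 0.034 0.018]
fence_push [271. 232.] 0.6 [ 0.548 -0.012  0.078]
lever_pivot [261. 239.] 0.62 [ 0.568 -0.025  0.048]
lever_end [212. 242.] 0.82 [ 0.566 -0.084  0.069]
tube_box [345. 207.] 0.89 [0.533 0.087 0.018]
shaker [304. 254.] 0.66 [0.609 0.035 0.   ]
```

View pics/w1b.png

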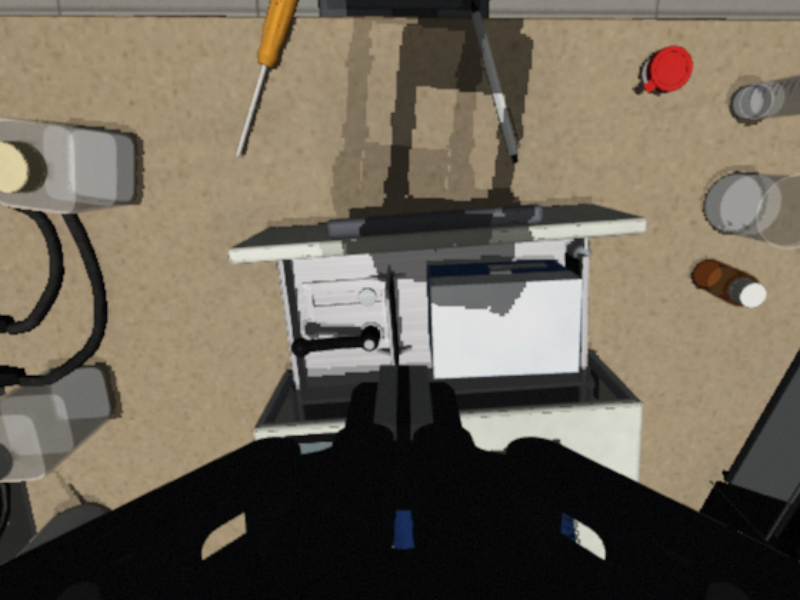

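```bash
python3 - <<'E'
from h import *
C=cal('wrist')
for n,p,z in [('roofR',(257,430),.122),('roofL',(640,402),.122),('panR',(231,251),.118),('panL',(643,219),.118),('panRi',(231,262),.118),('panLi',(645,231),.118),('lipR',(331,222),.111),('lipL',(540,206),.111),('hubtop',(370,338),.052),('ball',(300,346),.069),('fence near',(390,268),.093),('fence far',(397,364),.093),('boxtopNR',(428,275),.1),('boxtopNL',(580,276),.1),('boxFR',(432,378),.1),('boxFL',(581,373),.1),('jaw',(586,245),.063)]:
    print(n,atz('wrist',np.array(p)*.7,z,C).round(4))
E
```

```text
roofR [ 0.6171 -0.1148  0.122 ]
roofL [0.5914 0.1874 0.122 ]
panR [ 0.4736 -0.125   0.118 ]
panL [0.4489 0.1735 0.118 ]
panRi [ 0.4818 -0.1257  0.118 ]
panLi [0.4576 0.176  0.118 ]
lipR [ 0.453  -0.0522  0.111 ]
lipL [0.4407 0.1004 0.111 ]
hubtop [ 0.564  -0.0282  0.052 ]
ball [ 0.5655 -0.0879  0.069 ]
fence near [ 0.4911 -0.0093  0.093 ]
fence far [ 0.5721 -0.0037  0.093 ]
boxtopNR [0.495  0.0203 0.1   ]
boxtopNL [0.4953 0.1382 0.1   ]
boxFR [0.5814 0.0251 0.1   ]
boxFL [0.5764 0.1467 0.1   ]
jaw [0.4772 0.1534 0.063 ]
```

Emit:
{"op": "drive_tool", "data": {
  "targets": [
    [0,-6.3,-3.3,0,-0.078],
    [0,-6.3,-3.3,6,-0.078],
    [0,-6.3,-3.3,12,-0.078],
    [0,-6.3,-3.3,18,-0.078],
    [0,-6.3,-3.3,23,-0.078],
    [0,-6.3,-3.3,23,-0.078],
    [0,-6.3,-3.3,23,-0.078]
  ]
}}

```text
t: 4.45
tcp_pos: [0.5348, -0.0337, 0.1321]
tool_rot: [-0.127, 3.136, -0.001]
contact_force: [0.6, 0.7, 1.1]
opening: 0.002
```

```bash
python3 - <<'E'
from h import *
s=ctrl.read_state();print(s['t'],s['tcp_pos'],s['tool_rot'],s['joint_pos'].round(2))
im=snap('wrist','w2');C=cal('wrist')
cv2.imwrite('pics/w2b.png',cv2.resize(cv2.imread('pics/w2.png'),(800,600)))
hz={'drawer_floor':.018,'fence_push':.078,'lever_pivot':.048,'lever_end':.069,'tube_box':.018}
for k,z in hz.items():
    for r in ctrl.mark_of(k,'wrist')[:1]: print(k,np.round(r['at']),round(r['score'],2),atz('wrist',r['at'],z,C).round(3))
E
```

```text
4.45 [ 0.53478504 -0.03366231  0.13207417] [-1.27269402e-01  3.13619226e+00 -8.34410333e-04] [-0.14  0.26  1.92 -0.    0.96 -1.8 ]
drawer_floor [372. 224.] 0.69 [0.547 0.033 0.018]
fence_push [318. 258.] 0.84 [ 0.551 -0.011  0.078]
lever_pivot [285. 267.] 0.82 [ 0.572 -0.028  0.048]
lever_end [188. 266.] 0.68 [ 0.567 -0.087  0.069]
tube_box [446. 221.] 0.55 [0.54  0.087 0.018]
```

View pics/w2b.png

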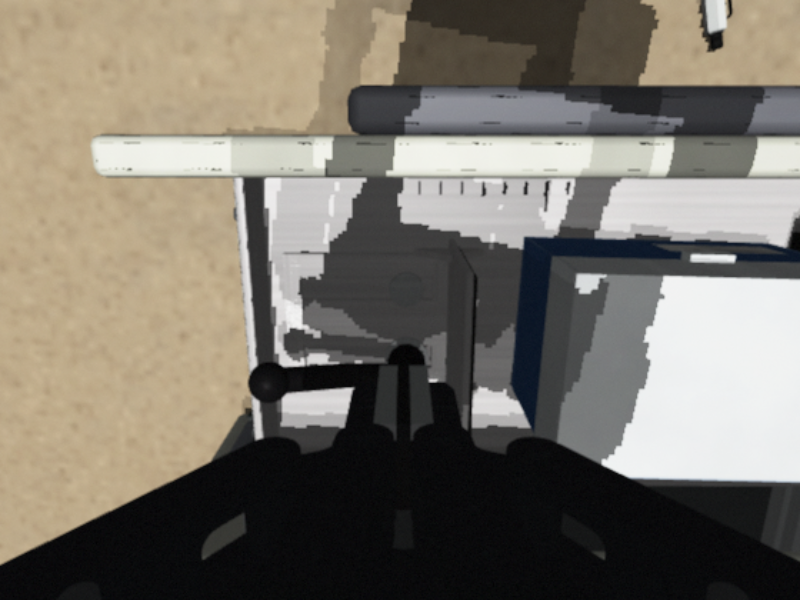

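```bash
cat >> h.py <<'E'
yaw=.082;Rs=np.array([[np.cos(yaw),-np.sin(yaw)],[np.sin(yaw),np.cos(yaw)]])
F=np.array([.545,.031])
def loc(P): return Rs.T@(np.array(P)[:2]-F)
E
python3 - <<'E'
from h import *
C=cal('wrist');print('tcp',loc(C[2][:2,3]*0+ctrl.read_state()['tcp_pos'][:2]).round(4))
for n,p,z in [('fence top',(475,300),.093),('fence top2',(471,430),.093),('fence bot',(450,250),.021),('ball',(268,382),.069),('hub',(406,358),.052),('pan inner',(400,177),.118),('pan outer',(400,136),.118),('lip outer',(500,86),.111),('scale long',(546,180),.018),('scale first',(419,180),.018),('box bottomR',(514,385),.018),('rwall in',(262,300),.048),('boxtop R',(550,290),.1),('boxtop R2',(545,450),.1)]:
    print(n,loc(atz('wrist',np.array(p)*.7,z,C)).round(4))
E
```

```text
tcp [-0.0157 -0.0635]
fence top [-0.0316 -0.0372]
fence top2 [ 0.02   -0.0368]
fence bot [-0.0364 -0.04  ]
ball [ 0.011  -0.1195]
hub [ 0.007  -0.0614]
pan inner [-0.0753 -0.0637]
pan outer [-0.0866 -0.0637]
lip outer [-0.1005 -0.035 ]
scale long [-0.0693  0.0047]
scale first [-0.0692 -0.0552]
box bottomR [ 0.0358 -0.0044]
rwall in [-0.0189 -0.1252]
boxtop R [-0.0371 -0.0128]
boxtop R2 [ 0.0243 -0.01  ]
```

Emit:
{"op": "drive_tool", "data": {
  "targets": [
    [0,0,0,4,0],
    [0,0,0,7,0],
    [0,0,0,7,0],
    [0,0,0.5,7,0],
    [0,0,1,7,0],
    [0,0,1.4,7,0],
    [0,0,1.8,7,0],
    [0,0,2.2,7,0],
    [0,0,2.6,7,0],
    [0,0,3.0,7,0],
    [0,0,3.4,7,0],
    [0,0,3.8,7,0],
    [0,0,4.1,7,0],
    [0,0,4.4,7,0],
    [0,0,4.4,7,0]
  ]
}}

```text
t: 6.62
tcp_pos: [0.5294, 0.0108, 0.0602]
tool_rot: [0.128, -3.139, -0.001]
contact_force: [0.7, -1.7, -0.2]
opening: 0.002
```

```bash
python3 - <<'E'
from h import *
s=ctrl.read_state();print(s['t'],loc(s['tcp_pos']),s['tcp_pos'][2],s['contact_force'])
im=snap('wrist','w3')
cv2.imwrite('pics/w3b.png',cv2.resize(cv2.imread('pics/w3.png'),(800,600)))
E
```

```text
6.625 [-0.01719999 -0.01881464] 0.06019540105949095 [ 0.68930623 -1.7022623  -0.17900345]
```

View pics/w3b.png

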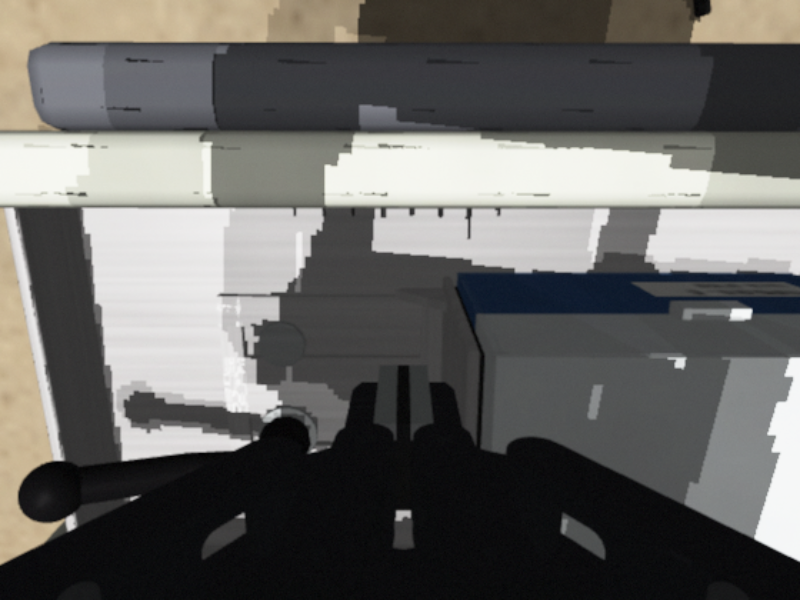

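```bash
python3 - <<'E'
from h import *
C=cal('wrist')
for n,p,z in [('rubber bot',(457,287),.02),('outer bot',(442,295),.021),('rubber top',(484,355),.093),('long tick',(469,225),.018),('box bottomRN',(458,276),.018)]:
    print(n,loc(atz('wrist',np.array(p)*.7,z,C)).round(4))
E
```

```text
rubber bot [-0.0377  0.0011]
outer bot [-0.0351 -0.0042]
rubber top [-0.0405 -0.0003]
long tick [-0.0594  0.0049]
box bottomRN [-0.0413  0.0016]
```

Emit:
{"op": "drive_tool", "data": {
  "targets": [
    [0,0,0.15,0,0],
    [0,0,0.3,0,0],
    [0,0,0.3,0,0],
    [0,0,0.3,0,0]
  ]
}}

```text
t: 7.18
tcp_pos: [0.5291, 0.0135, 0.0602]
tool_rot: [0.127, -3.138, -0.0]
contact_force: [0.3, -1.4, -0.3]
opening: 0.0
```

```bash
python3 - <<'E'
from h import *
s=ctrl.read_state();print(s['t'],loc(s['tcp_pos']),s['tcp_pos'][2],s['contact_force'])
E
```

```text
7.175 [-0.01728348 -0.01611732] 0.060151241688777043 [ 0.33356858 -1.4362958  -0.30561261]
```

Emit:
{"op": "drive_tool", "data": {
  "targets": [
    [0,0,0.1,0,0],
    [0,0,0.2,0,0],
    [0,0,0.2,0,0],
    [0,0,0.2,0,0]
  ]
}}

```text
t: 7.68
tcp_pos: [0.529, 0.0145, 0.0602]
tool_rot: [0.129, -3.139, 0.003]
contact_force: [0.6, -5.6, 0.3]
opening: -0.0
```

```bash
python3 - <<'E'
from h import *
s=ctrl.read_state();print(s['t'],loc(s['tcp_pos']),s['tcp_pos'][2],s['contact_force'])
im=snap('wrist','w4')[170:330,170:400]
cv2.imwrite('pics/w4b.png',cv2.cvtColor(cv2.resize(im,None,fx=3.4,fy=3.4,interpolation=cv2.INTER_CUBIC),cv2.COLOR_RGB2BGR))
E
```

```text
7.675 [-0.01725679 -0.01512904] 0.060173177019211904 [ 0.59006176 -5.62540169  0.32874718]
```

View pics/w4b.png

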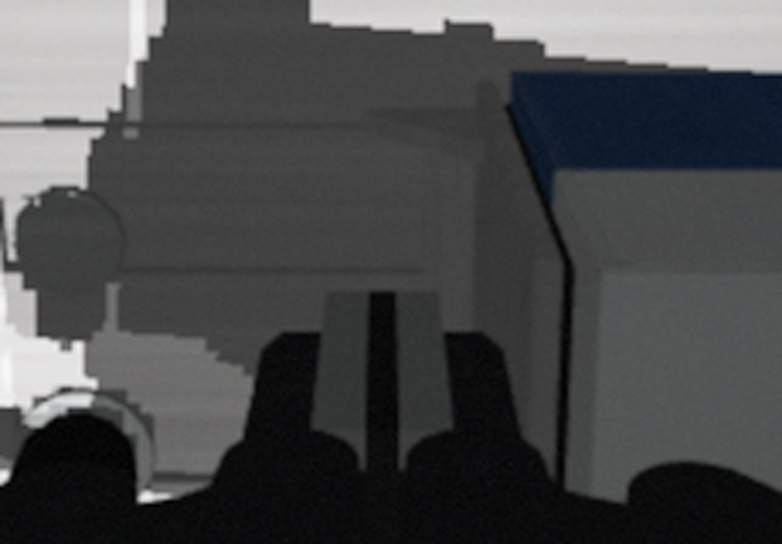

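Emit:
{"op": "drive_tool", "data": {
  "targets": [
    [0,0,0.1,0,0],
    [0,0,0.2,0,0],
    [0,0,0.2,0,0],
    [0,0,0.2,0,0]
  ]
}}

```text
t: 8.22
tcp_pos: [0.5291, 0.0146, 0.0603]
tool_rot: [0.131, -3.139, 0.008]
contact_force: [0.9, -12.6, -0.5]
opening: -0.005
```

```bash
python3 - <<'E'
from h import *
s=ctrl.read_state();print(s['t'],loc(s['tcp_pos']),s['tcp_pos'][2],s['contact_force'],s['joint_pos'].round(2))
snap('wrist','w5');C=cal('wrist')
for k,z in {'fence_push':.078,'tube_box':.018,'lever_pivot':.048,'lever_end':.069,'drawer_floor':.018}.items():
    for r in ctrl.mark_of(k,'wrist')[:1]: print(k,round(r['score'],2),loc(atz('wrist',r['at'],z,C)).round(4))
E
```

```text
8.225 [-0.01717595 -0.01507921] 0.0602506743243785 [  0.8616235  -12.57997383  -0.47787489] [-0.05  0.36  1.97 -0.01  0.81 -1.7 ]
tube_box 0.62 [-0.0042  0.0642]
lever_end 0.73 [ 0.0109 -0.1186]
drawer_floor 0.76 [-0.0009  0.002 ]
```

Emit:
{"op": "drive_tool", "data": {
  "targets": [
    [0,0,-0.4,0,0],
    [0,0,-1.0,0,0],
    [0,0,-1.0,-4,0],
    [0,0,-1.0,-8,0],
    [0,-2,-5,-8,0.06],
    [0,-5.3,-10.6,-8,0.12],
    [0,-5.3,-10.6,-8,0.12],
    [0,-5.3,-10.6,-8,0.12]
  ]
}}

```text
t: 9.52
tcp_pos: [0.5898, -0.0836, 0.1397]
tool_rot: [-0.062, -3.139, -0.002]
contact_force: [0.7, 1.2, -0.5]
opening: -0.0
```

```bash
python3 - <<'E'
from h import *
s=ctrl.read_state();print(s['t'],loc(s['tcp_pos']),s['tcp_pos'][2],s['contact_force'],s['joint_pos'].round(2))
snap('wrist','w6');C=cal('wrist')
cv2.imwrite('pics/w6b.png',cv2.resize(cv2.imread('pics/w6.png'),(800,600)))
for k,z in {'fence_push':.078,'tube_box':.018,'lever_pivot':.048,'lever_end':.069,'drawer_floor':.018}.items():
    for r in ctrl.mark_of(k,'wrist')[:1]: print(k,round(r['score'],2),loc(atz('wrist',r['at'],z,C)).round(4))
E
```

```text
9.525 [ 0.03525881 -0.11788739] 0.13967498797267208 [ 0.66651258  1.155137   -0.47713543] [-0.21  0.35  1.77  0.    1.02 -1.75]
fence_push 0.91 [ 0.0012 -0.0006]
tube_box 0.73 [-0.0077  0.064 ]
lever_pivot 0.97 [ 0.0192 -0.0609]
lever_end 0.57 [ 0.0104 -0.119 ]
drawer_floor 0.59 [-0.0019  0.0021]
```

View pics/w6b.png

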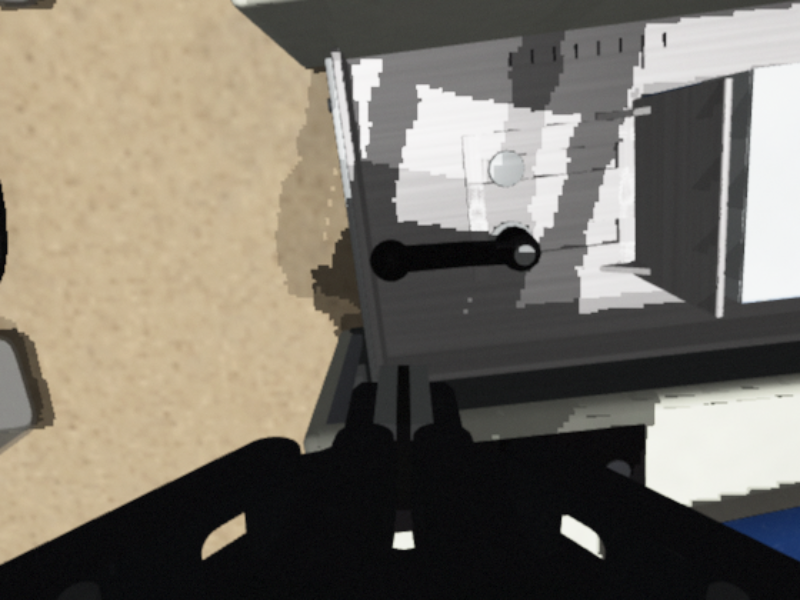

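Emit:
{"op": "drive_tool", "data": {
  "targets": [
    [0,0,0,4,0],
    [0,0,0,7.7,0],
    [0,0,0,7.7,0],
    [0,0,0,7.7,0]
  ]
}}

```text
t: 10.32
tcp_pos: [0.5913, -0.0838, 0.0644]
tool_rot: [0.06, 3.139, -0.0]
contact_force: [-0.3, -0.9, 0.2]
opening: 0.002
```

```bash
python3 - <<'E'
from h import *
s=ctrl.read_state();p=loc(s['tcp_pos']);M=R.from_rotvec(s['tool_rot']).as_matrix()
print(s['t'],p,s['tcp_pos'][2],s['contact_force'])
tx=Rs.T@M[:2,0];ty=Rs.T@M[:2,1]
th0=np.arctan2(tx[1],-tx[0]);print('th0',th0)
for th in np.arange(.12,1.75,.1):
    a=np.array([-np.sin(th),-np.cos(th)]);m=np.array([-np.cos(th),np.sin(th)])
    q=np.array([.0185,-.0615])+.055*a-.0195*m-p
    print([0,round(q@tx*100,1),round(q@ty*100,1),0,round(th-th0,2)],end=', ')
E
```

```text
10.325 [ 0.03673053 -0.11817939] 0.06441948109373782 [-0.2788742  -0.94465986  0.15270706]
th0 0.12036840886821028
[0, np.float64(0.5), np.float64(-0.1), 0, np.float64(-0.0)], [0, np.float64(1.1), np.float64(-0.3), 0, np.float64(0.1)], [0, np.float64(1.7), np.float64(-0.4), 0, np.float64(0.2)], [0, np.float64(2.3), np.float64(-0.4), 0, np.float64(0.3)], [0, np.float64(2.8), np.float64(-0.4), 0, np.float64(0.4)], [0, np.float64(3.4), np.float64(-0.4), 0, np.float64(0.5)], [0, np.float64(4.0), np.float64(-0.2), 0, np.float64(0.6)], [0, np.float64(4.5), np.float64(-0.1), 0, np.float64(0.7)], [0, np.float64(5.1), np.float64(0.2), 0, np.float64(0.8)], [0, np.float64(5.6), np.float64(0.5), 0, np.float64(0.9)], [0, np.float64(6.1), np.float64(0.8), 0, np.float64(1.0)], [0, np.float64(6.5), np.float64(1.2), 0, np.float64(1.1)], [0, np.float64(6.9), np.float64(1.6), 0, np.float64(1.2)], [0, np.float64(7.3), np.float64(2.1), 0, np.float64(1.3)], [0, np.float64(7.6), np.float64(2.5), 0, np.float64(1.4)], [0, np.float64(7.8), np.float64(3.1), 0, np.float64(1.5)], [0, np.float64(8.0), np.float64(3.6), 0, np.float64(1.6)],
```

Emit:
{"op": "drive_tool", "data": {
  "targets": [
    [0,0,0,0.3,0],
    [0,0.5,-0.1,0.3,0],
    [0,1.1,-0.3,0.3,0.1],
    [0,1.7,-0.4,0.3,0.2],
    [0,2.3,-0.4,0.3,0.3],
    [0,2.8,-0.4,0.3,0.4],
    [0,3.4,-0.4,0.3,0.5],
    [0,4.0,-0.2,0.3,0.6],
    [0,4.5,-0.1,0.3,0.7],
    [0,5.1,0.2,0.3,0.8],
    [0,5.6,0.5,0.3,0.9],
    [0,6.1,0.8,0.3,1.0],
    [0,6.5,1.2,0.3,1.1],
    [0,6.9,1.6,0.3,1.2],
    [0,7.3,2.1,0.3,1.3],
    [0,7.6,2.5,0.3,1.4],
    [0,7.6,2.5,0.3,1.4]
  ]
}}

```text
t: 12.45
tcp_pos: [0.5183, -0.0569, 0.0626]
tool_rot: [2.064, 2.36, 0.005]
contact_force: [3.1, -1.5, 6.0]
opening: 0.001
```

```bash
python3 - <<'E'
from h import *
s=ctrl.read_state();print(s['t'],loc(s['tcp_pos']),s['tcp_pos'][2],s['contact_force'],s['joint_pos'].round(2),s['tool_rot'])
snap('wrist','w7');C=cal('wrist')
for k,z in {'fence_push':.078,'tube_box':.018,'lever_pivot':.048,'lever_end':.069,'drawer_floor':.018}.items():
    for r in ctrl.mark_of(k,'wrist')[:1]: print(k,round(r['score'],2),loc(atz('wrist',r['at'],z,C)).round(4))
ctrl.grab_frame('scene');
for r in ctrl.mark_of('lever_end','scene')[:2]: print(r['score'],loc(atz('scene',r['at'],.069)))
E
```

```text
12.45 [-0.03376419 -0.08544725] 0.06258723679847059 [ 3.11353868 -1.53093455  5.98392111] [-0.19  0.34  1.99 -0.    0.8  -0.33] [2.06427523 2.35979191 0.00480089]
fence_push 0.72 [-0.0265 -0.0049]
lever_pivot 0.85 [-0.0021 -0.0616]
lever_end 0.69 [-0.0577 -0.088 ]
drawer_floor 0.86 [-0.0216 -0.0004]
0.71 [-0.06255197 -0.0796353 ]
0.38 [-0.07676455  0.29714883]
```

```bash
python3 - <<'E'
import cv2
cv2.imwrite('pics/w7b.png',cv2.resize(cv2.imread('pics/w7.png'),(800,600)))
E
```

```text
(no output)
```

View pics/w7b.png

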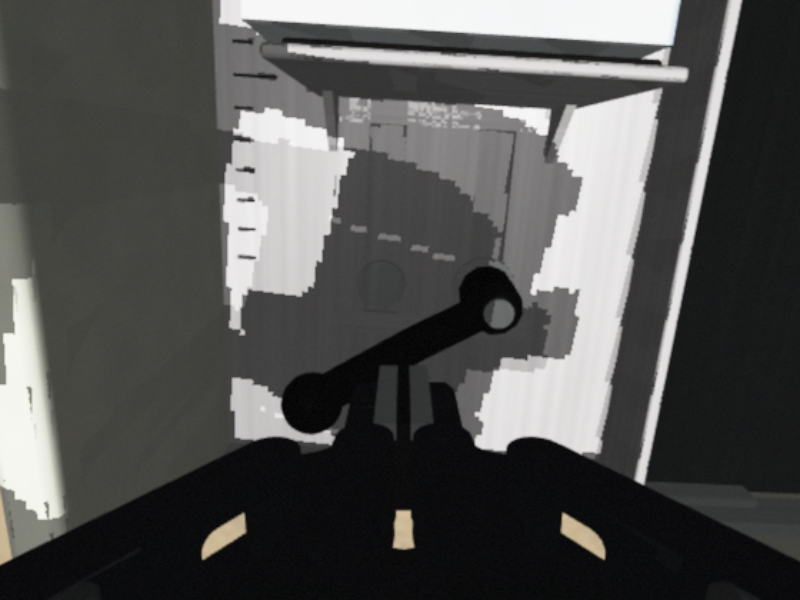

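Emit:
{"op": "drive_tool", "data": {
  "targets": [
    [0,-0.7,0,0,0],
    [0,-1.5,0,0,0],
    [0,-2.0,-2.0,0,0],
    [0,-2.0,-2.0,0,0]
  ]
}}

```text
t: 13.35
tcp_pos: [0.496, -0.0787, 0.0593]
tool_rot: [-2.069, -2.36, 0.003]
contact_force: [0.0, 0.1, -1.2]
opening: -0.002
```

```bash
cat > arc.py <<'E'
from h import *
import sys
s=ctrl.read_state();p=loc(s['tcp_pos']);M=R.from_rotvec(s['tool_rot']).as_matrix()
print(s['t'],p,s['tcp_pos'][2],s['contact_force'])
ctrl.grab_frame('wrist');C=cal('wrist')
pt={}
for k,z in {'fence_push':.078,'tube_box':.018,'lever_pivot':.048,'lever_end':.069,'drawer_floor':.018}.items():
    for r in ctrl.mark_of(k,'wrist')[:1]: pt[k]=loc(atz('wrist',r['at'],z,C));print(k,round(r['score'],2),pt[k].round(4))
tx=Rs.T@M[:2,0];ty=Rs.T@M[:2,1];th0=np.arctan2(tx[1],-tx[0]);print('tool th',th0)
e=pt['lever_end']-pt['lever_pivot'];print('lever',np.arctan2(-e[0],-e[1]),np.hypot(*e))
for th in np.arange(1.0,1.75,.1):
    a=np.array([-np.sin(th),-np.cos(th)]);m=np.array([-np.cos(th),np.sin(th)])
    q=pt['lever_pivot']+.055*a-.0195*m-p
    print(th,[0,float(round(q@tx*100,1)),float(round(q@ty*100,1)),0,float(round(th-th0,2))])
E
python3 arc.py
```

```text
13.35 [-0.05781821 -0.10529385] 0.059262674105572205 [ 0.04924129  0.07686664 -1.16392312]
lever_pivot 0.85 [-0.0025 -0.0616]
lever_end 0.82 [-0.0563 -0.0848]
drawer_floor 0.93 [-0.0208  0.0009]
tool th 1.5216652082495694
lever 1.1634454602449353 0.05859015822160652
1.0 [0, -0.3, 1.9, 0, -0.52]
1.1 [0, 0.1, 1.5, 0, -0.42]
1.2000000000000002 [0, 0.5, 1.1, 0, -0.32]
1.3000000000000003 [0, 1.0, 0.8, 0, -0.22]
1.4000000000000004 [0, 1.5, 0.5, 0, -0.12]
1.5000000000000004 [0, 2.0, 0.3, 0, -0.02]
1.6000000000000005 [0, 2.6, 0.1, 0, 0.08]
1.7000000000000006 [0, 3.1, -0.0, 0, 0.18]
```

Emit:
{"op": "drive_tool", "data": {
  "targets": [
    [0,-0.4,0.8,0,-0.2],
    [0,-0.3,1.5,0,-0.4],
    [0,-0.3,1.5,0,-0.42],
    [0,0.1,1.4,0,-0.42],
    [0,0.5,1.1,0,-0.32],
    [0,1.0,0.8,0,-0.22],
    [0,1.5,0.5,0,-0.12],
    [0,2.0,0.3,0,-0.02],
    [0,2.3,0.2,0,0],
    [0,2.5,0.1,0,0.05],
    [0,2.5,0.1,0,0.05],
    [0,2.5,0.1,0,0.05]
  ]
}}

```text
t: 15.15
tcp_pos: [0.4963, -0.0538, 0.0604]
tool_rot: [2.127, 2.311, 0.0]
contact_force: [0.8, -3.6, -0.7]
opening: 0.001
```

```bash
python3 arc.py
```

```text
15.15 [-0.05543535 -0.08048175] 0.06040040997670121 [ 0.76476888 -3.61773957 -0.74434476]
fence_push 0.69 [-0.023  -0.0011]
lever_pivot 0.92 [-0.004  -0.0611]
lever_end 0.85 [-0.0626 -0.0626]
drawer_floor 0.94 [-0.0211  0.    ]
tool th 1.5696880843840786
lever 1.545638709296769 0.05870304597549455
1.0 [0, -2.7, 1.6, 0, -0.57]
1.1 [0, -2.3, 1.1, 0, -0.47]
1.2000000000000002 [0, -1.9, 0.7, 0, -0.37]
1.3000000000000003 [0, -1.4, 0.4, 0, -0.27]
1.4000000000000004 [0, -0.9, 0.1, 0, -0.17]
1.5000000000000004 [0, -0.4, -0.2, 0, -0.07]
1.6000000000000005 [0, 0.1, -0.4, 0, 0.03]
1.7000000000000006 [0, 0.7, -0.6, 0, 0.13]
```

Emit:
{"op": "drive_tool", "data": {
  "targets": [
    [0,0.15,0,0,0],
    [0,0.3,0,0,0],
    [0,0.3,0,0,0],
    [0,0.3,0,0,0]
  ]
}}

```text
t: 15.95
tcp_pos: [0.4964, -0.0531, 0.0605]
tool_rot: [2.123, 2.31, -0.004]
contact_force: [1.4, -11.4, -0.5]
opening: -0.001
```

```bash
python3 arc.py | head -7
```

```text
15.95 [-0.0553703  -0.07978768] 0.06051566268138974 [  1.40869161 -11.35805738  -0.53182539]
fence_push 0.55 [-0.022  -0.0008]
lever_pivot 0.87 [-0.005  -0.0634]
lever_end 0.68 [-0.0626 -0.0621]
drawer_floor 0.71 [-0.0215  0.0011]
tool th 1.5683614832390183
lever 1.5945656090722422 0.05754086788438093
```

Emit:
{"op": "drive_tool", "data": {
  "targets": [
    [0,-0.6,0,0,0],
    [0,-1.3,0,0,0],
    [0,-1.3,0,-5,0],
    [0,-1.3,0,-9.5,0],
    [0,2,-5,-9.5,0],
    [0,7,-10.3,-9.5,0],
    [0,7,-10.3,-9.5,0],
    [0,7,-10.3,-9.5,0]
  ]
}}

```text
t: 17.25
tcp_pos: [0.3873, 0.0113, 0.1554]
tool_rot: [2.127, 2.312, 0.001]
contact_force: [0.0, -0.4, -0.2]
opening: 0.002
```

```bash
python3 arc.py | head -7; python3 - <<'E'
from h import *
snap('wrist','w8')
cv2.imwrite('pics/w8b.png',cv2.resize(cv2.imread('pics/w8.png'),(800,600)))
for n in ('scene','side','wrist'):
  if n!='wrist': ctrl.grab_frame(n)
  for k,z in {'drawer_front':.106,'lever_end':.069,'lever_pivot':.048,'fence_push':.078,'tube_box':.018}.items():
    for r in ctrl.mark_of(k,n)[:1]: print(n,k,round(r['score'],2),loc(atz(n,r['at'],z)).round(4))
E
```

```text
17.25 [-0.15879671 -0.00674946] 0.15541772112324434 [ 0.02603859 -0.36666393 -0.16952868]
fence_push 0.95 [-0.0207 -0.0013]
tube_box 0.85 [-0.0214  0.0635]
lever_pivot 0.82 [ 0.0004 -0.0635]
lever_end 0.83 [-0.0602 -0.0624]
drawer_floor 0.36 [ 0.017  -0.0199]
tool th 1.569495972254782
scene drawer_front 0.98 [-0.1268 -0.0099]
scene lever_end 0.6 [-0.0675 -0.0634]
scene lever_pivot 0.7 [-0.0079 -0.0583]
scene fence_push 0.61 [-0.0205  0.0036]
scene tube_box 0.81 [-0.0347  0.0604]
side drawer_front 0.55 [-0.1255  0.0109]
side lever_end 0.58 [-0.0573 -0.0644]
side lever_pivot 0.71 [-0.0023 -0.0563]
side fence_push 0.92 [-0.0285 -0.0061]
side tube_box 0.7 [-0.0242  0.0664]
wrist lever_end 0.64 [-0.0625 -0.0592]
wrist lever_pivot 0.8 [-0.0001 -0.0632]
wrist tube_box 0.7 [-0.0263  0.064 ]
```

View pics/w8b.png

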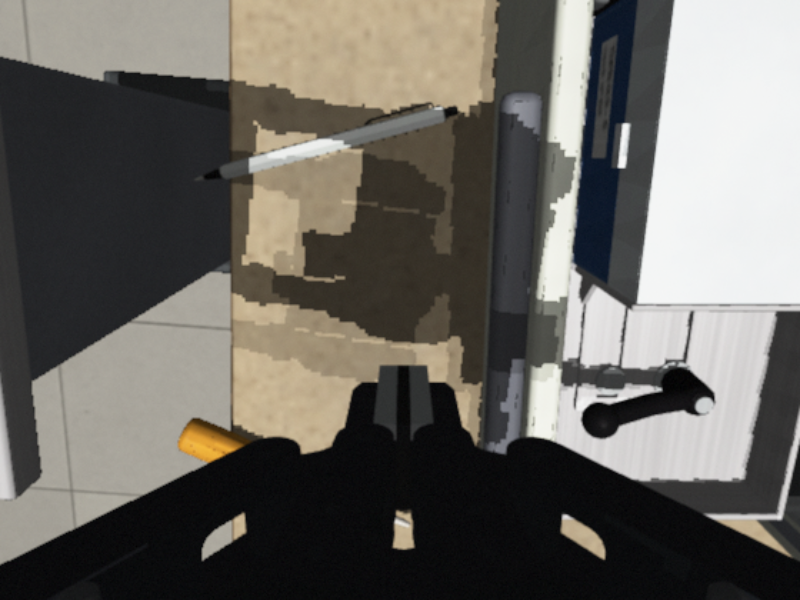

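Emit:
{"op": "drive_tool", "data": {
  "targets": [
    [0,0,0,4,0],
    [0,0,0,6.5,0],
    [0,0,0,6.5,0],
    [0,0,1,6.5,0],
    [0,0,1.5,6.5,0],
    [0,0,2,6.5,0],
    [0,0,2.4,6.5,0],
    [0,0,3,6.5,0],
    [0,0,4,6.5,0],
    [0,0,5,6.5,0],
    [0,0,6,6.5,0],
    [0,0,7,6.5,0],
    [0,0,8,6.5,0],
    [0,0,9,6.5,0],
    [0,0,10,6.5,0],
    [0,0,11,6.5,0],
    [0,0,12,6.5,0],
    [0,0,13,6.5,0],
    [0,0,13.5,6.5,0],
    [0,0,13.5,6.5,0]
  ]
}}

```text
t: 20.95
tcp_pos: [0.5231, 0.0219, 0.0907]
tool_rot: [2.128, 2.31, 0.002]
contact_force: [0.3, 0.3, -0.2]
opening: 0.001
```

```bash
cat > chk.py <<'E'
from h import *
s=ctrl.read_state();print(s['t'],loc(s['tcp_pos']),s['tcp_pos'][2],s['contact_force'])
for n in ('scene','side','wrist'):
  ctrl.grab_frame(n)
  for k,z in {'drawer_front':.106,'lever_end':.069,'lever_pivot':.048,'fence_push':.078,'tube_box':.018}.items():
    for r in ctrl.mark_of(k,n)[:1]: print(n,k,round(r['score'],2),loc(atz(n,r['at'],z)).round(4))
E
python3 chk.py
```

```text
20.95 [-0.02257491 -0.00726186] 0.09071179796218881 [ 0.29446455  0.31632125 -0.19567014]
scene drawer_front 0.96 [-0.0082 -0.0049]
scene lever_end 0.45 [ 0.0509 -0.0675]
scene tube_box 0.55 [0.0935 0.0622]
side drawer_front 0.85 [-0.0032 -0.0022]
side lever_end 0.65 [ 0.063  -0.0526]
side lever_pivot 0.5 [ 0.1182 -0.0612]
side fence_push 0.54 [0.0902 0.0057]
side tube_box 0.42 [0.0911 0.0515]
wrist drawer_front 0.91 [-0.0062 -0.0003]
wrist tube_box 0.91 [0.0917 0.0637]
```

Emit:
{"op": "drive_tool", "data": {
  "targets": [
    [0,0,0.6,0,0],
    [0,0,1.2,0,0],
    [0,0,1.8,0,0],
    [0,0,2.2,0,0],
    [0,0,2.6,0,0],
    [0,0,3.0,0,0],
    [0,0,3.3,0,0],
    [0,0,3.6,0,0],
    [0,0,3.8,0,0],
    [0,0,4.0,0,0],
    [0,0,4.2,0,0],
    [0,0,4.2,0,0]
  ]
}}

```text
t: 23.35
tcp_pos: [0.5616, 0.0252, 0.0901]
tool_rot: [-2.126, -2.308, 0.006]
contact_force: [-7.6, -1.2, 3.9]
opening: -0.001
```

```bash
python3 chk.py
```

```text
23.35 [ 0.01610447 -0.00718193] 0.09011508456995984 [-7.64987436 -1.23305658  3.91493355]
scene drawer_front 0.57 [0.0302 0.0043]
side drawer_front 0.87 [0.0378 0.0033]
side lever_pivot 0.62 [-0.1042  0.207 ]
wrist drawer_front 0.94 [0.0315 0.0004]
```

Emit:
{"op": "drive_tool", "data": {
  "targets": [
    [0,0,0.15,0,0],
    [0,0,0.3,0,0],
    [0,0,0.3,0,0],
    [0,0,0.3,0,0]
  ]
}}

```text
t: 24.75
tcp_pos: [0.5616, 0.0251, 0.0901]
tool_rot: [-2.122, -2.305, 0.014]
contact_force: [-13.5, -2.4, 10.3]
opening: -0.003
```

```bash
python3 chk.py
```

```text
24.75 [ 0.0160915  -0.00721806] 0.09011402330462281 [-13.46215654  -2.3794211   10.34719393]
scene drawer_front 0.84 [ 0.0233 -0.0037]
scene lever_pivot 0.23 [ 0.0687 -0.3362]
side drawer_front 0.77 [0.0351 0.    ]
wrist drawer_front 0.77 [0.031  0.0004]
```

Emit:
{"op": "drive_tool", "data": {
  "targets": [
    [0,0,-0.6,0,0],
    [0,0,-2,0,0],
    [0,0,-4,0,0],
    [0,0,-4,-6,0],
    [0,0,-4,-6,0]
  ]
}}

```text
t: 26.28
tcp_pos: [0.5317, 0.0221, 0.1556]
tool_rot: [2.122, 2.303, 0.014]
contact_force: [0.9, 0.8, 0.5]
opening: -0.0
```

```bash
python3 chk.py; python3 - <<'E'
from h import *
snap('wrist','w9')
cv2.imwrite('pics/w9b.png',cv2.resize(cv2.imread('pics/w9.png'),(800,600)))
E
```

```text
26.275 [-0.01398101 -0.00776918] 0.15563044339008356 [0.93032223 0.75386713 0.47697925]
scene drawer_front 0.94 [ 0.0305 -0.0038]
scene tube_box 0.58 [ 0.0237 -0.0554]
side drawer_front 0.98 [ 0.0373 -0.0031]
wrist drawer_front 0.67 [ 0.0329 -0.0008]
```

View pics/w9b.png

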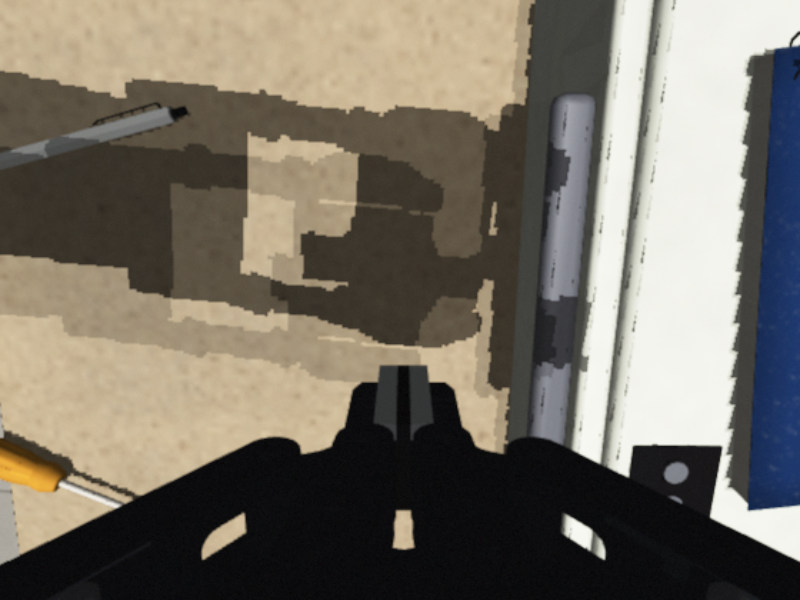

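```bash
python3 -c "
from plant import ctrl
print(ctrl.hand_in())"
```

```text
the job is handed in; nothing more can be done
None
```

The fence is locked with the tube box snug against the fixed jaw, and the drawer is shut. I handed the job in at about 26.5 s of the 61 s allowed; the hand-in gave no verdict.

- **Fence:** I slid it until the force rose to 12.6 N with no further movement. Its outer face then measured about -1 mm in the drawer-floor frame (snug is -1 mm), and the box was at y ≈ 64 mm (63 mm expected).
- **Lever:** My first swing dragged the drawer about 20 mm out to its end stop and left the lever at about 1.15 rad. I moved the fingers behind the ball and swung it again to its stop, where it held at 11 N and measured about 1.55–1.59 rad. After I backed off it read about 1.55 rad.
- **Drawer:** I pushed it in at no more than about 0.08 m/s to a hard stop at 13 N, then let go and drew the arm clear. The lip stayed at about 33 mm (34 mm expected when home), and the wrist picture shows the panel flush with the housing.

**Disagreements and gaps in the checks:**
- While pressing at the stop I saw an unexplained upward force of about 10 N; it vanished when I backed off.
- Individual camera readings of the drawer front scatter by several millimetres, so "within 2 mm of home" rests mainly on the hard stop and the flush panel.
- With the drawer shut, the cameras could not see the box, fence or lever, so I last checked the lever and fence before the drawer was pushed in and the box partway in.
- I did not measure the bottles and glassware again at the end; the arm stayed away from them throughout.

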